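# Shear the top tile off the stack and square it in the corner of the board

### The job

Without lifting it, push the top terracotta tile sideways off its stack onto the white board beside it, leaving the two tiles below as they are, and slide it on until you feel it bear against the blue stop bar (pressing its little sprung pin in) with a light fingertip push. Then push it from its near edge across against the aluminium fence in the same way, so that it is left lying flat in the corner, flush with both stop and fence. Tiles chip: press just firmly enough to seat it each time, never hard, and leave the other things on the bench alone.

Things in the scene. Friction and masses are not known exactly. Their poses are not given: they have to be found in the camera images.
- tile_top_mid (a point): centre (half-way up) of the top tile of the stack: a loose square terracotta floor tile, 110x110x12 mm, 0.2 to 0.42 kg. It lies flat on two like it, its underside 24 mm above the bench. Its x and y axes are parallel to its edges (at +-55 mm), within about 0.11 rad of the board's. Steady sliding takes about 1 to 5 N.
- tile_mid: the second tile, same size, under the top one (offset and twisted by a few mm); origin at the centre of its underside. Must stay where it is.
- tile_low: the lowest tile, same size, lying on the bench; origin at the centre of its underside. Must stay where it is.
- bed: the squaring board: a fixed white-topped plywood board, 160 mm (its x) by 190 mm (its y), its flat top 22 mm above the bench, i.e. 2 mm below the underside of the top tile. Origin at the centre of its underside. The tile stack stands beside its -y end with a gap of some 3 to 25 mm; +x is the long side with the fence, away from the robot.
- fence: the fixed aluminium fence along the +x side of the board, 16 mm tall above the board's top. Origin in the middle of the length of its foot, on the face that the tile must meet; that face looks to the board's -x. Fence, stop and tile are hard: a fraction of a mm of push is many N, so feel for it. 5 to 12 N beyond the sliding force seats the tile (under 3 N does not count); 20 N chips it.
- stop: the adjustable stop at the board's +y end: a fixed aluminium end cap (origin: foot of its inner face, board y = +95 mm) with a blue bar on two rods, 140 mm long, 14 mm thick, 14.5 mm tall above the board, clamped hard square across the board. The bar's face toward the stack lies 17 to 53 mm from the cap's inner face, differently each time and not measured: feel for it. A red sprung pin (0.4 to 0.6 N) stands 3 mm out of it.
- screw_jar: bystander: clear jar of screws with a red lid, 66x66x90 mm; origin at the centre of its underside. Leave alone.
- tape_blue: bystander: roll of blue tape lying flat, 69x69x24 mm; origin at the centre of its underside. Leave alone.
- parts_tin: bystander: round tin with a green lid, 78x78x28 mm; origin at the centre of its underside. Leave alone.
- pliers: bystander: red-handled pliers, 59x180x16 mm; origin at the centre of its underside. Leave alone.
- glue_bottle: bystander: yellow glue bottle with orange tip, 40x57x178 mm; origin at the centre of its underside. Leave alone.

How it is judged (in metres and radians):
On the way, in this order (a step that is already met when the one before it is completed fails the run):
1. the top tile lies flat on the board, clear of the stack (height (world z) of tile_top_mid between 0.0265 and 0.0295 m and angle between tile_top_mid's own z axis and vertical below 0.04 rad and y of tile_top_mid in the frame of bed above -0.04 m), for 0.05 s.
2. the tile is pressed against the stop bar with more than 3 N (contact force between tile_top and stop above 3 N), for 0.15 s.
3. the tile is then pressed against the fence with more than 3 N (contact force between tile_top and fence above 3 N and x of tile_top_mid in the frame of fence above -0.058 m), for 0.15 s.
At the end, for the whole second after the job is handed in: the top tile lies flat and still on the board in the corner, still touching the stop (bar or its sprung pin, so within 3 mm of the bar) with over 0.1 N, within 3 mm of the fence, and square to the board within 0.035 rad, released; the two lower tiles are within 6 mm of where they were (all of step 1 and contact force between tile_top and stop above 0.1 N and x of tile_top_mid in the frame of fence between -0.058 and -0.052 m and angle between the y axis of tile_top_mid and the y axis of bed, either way round below 0.035 rad and linear speed of tile_top below 0.01 m/s and distance of each of tile_mid, tile_low from where it was at the start of the episode below 0.006 m).
It fails at once if the tile is pressed against the stop or the fence with more than 20 N (contact force between tile_top and stop above 20 N or contact force between tile_top and fence above 20 N).
It fails at once if the fingers bear on the top tile with more than 40 N (contact force between the fingers and tile_top above 40 N).
It fails at once if the top tile is lifted (its centre more than 45 mm above the bench) (height (world z) of tile_top_mid above 0.045 m).
It fails at once if one of the two lower tiles is shifted by more than 8 mm (distance of any of tile_mid, tile_low from where it was at the start of the episode above 0.008 m).
It fails at once if a bystander is moved by more than 15 mm (distance of any of screw_jar, tape_blue, parts_tin, pliers, glue_bottle from where it was at the start of the episode above 0.015 m).
It also fails if it takes over 72 s, if anything falls off the work surface, if the arm or the gripper's body presses on something with over 40 N, if the wrist force passes 120 N, or if a joint passes its speed limit or range.

### The arm

A 6-joint arm with a two-finger parallel gripper is mounted at the origin on the work surface; the furniture and walls round the work are solid. World frame = base frame: x ahead of the robot, y to its left, z up, the work surface at z = 0. Lengths are in m, angles in degrees, forces in N, time in s.
With the tool pointing down it reaches from about 0.4 to 0.825 m from the base axis. Payload 7 kg.
Tool frame: the origin (TCP) lies at the centre of the arm's flange, where the gripper is bolted on; the fingertips stand 178 mm ahead of it and the grasp point (between the pads) lies 159 mm ahead of it (tip_reach is the distance from the TCP to the fingertips, in m); z points along the fingers, y is the line along which they close (so a half turn about z gives the same grasp; the last joint's range is limited). The gripper opens to 88 mm and grips with 3 to 60 N. Pads are 19 mm wide; open, the fingers measure 130 mm over their backs; the gripper's body (78 mm by 193 mm) begins 47 mm behind the grasp point.
Start: joints at [86.694, 20.546, 0.682, 0, -70.136, -16.507], TCP at [0.229, 0.635, 0.405] pointing down, gripper open.
Joint ranges: [-176.03, 176.03], [-82.01, 121.73], [-58.28, 71.71], [-173.87, 95.51], [-174.79, -0.11], [-173.66, 173.66]. Speed limits (degrees/s): [136.94, 136.94, 172.46, 180, 180, 180].

### API

Orientations are given as [roll, pitch, yaw] about the fixed x, y, z axes, in that order (R = Rz(yaw) Ry(pitch) Rx(roll)).
In Python, from plant import * gives the robot as it stands.
- The arm moves only by the shell command python3 -m handwheel 'ROWS'. ROWS is JSON, a list of rows, each a list of 7 numbers: the opening, from -1 (shut) to 1 (fully open), then the shift along the tool's x, y, z as a fraction of full scale, then the turn, a rotation vector about the tool's x, y, z as a fraction of full scale. A call has 1 to 5 rows; each row shifts and turns the commanded pose from where the row before left it, along the tool's axes as they then stand; what a row does not reach is not made up. Full scale, the value 1, is 0.025 m for a shift and 6 degrees for a turn. A row lasts 1/8 s, in which the tool goes at most 62.5 mm and 10.7 degrees, less where a joint would pass 70% of its speed; a pose out of reach is approached as far as the arm can. A call with a number of a shift or a turn outside -1 to 1 is refused whole. A call with a gripper value outside its range is refused whole. The fingers move at their own pace and stop on an object; the grip force is fixed at half the most. Time passes only in rows, so rows that do not move let the fingers close. It gives the time, the measured TCP pose, the force, the opening and the grip force at its end, in the units of the state.
- get_obs(): the state, without advancing time (a new reading comes with each control period).
- snapshot(name): name is "side" or "top" or "wrist"; returns a dict with "color" (384x512x3 uint8, red, green, blue), "fx", "fy", "cx", "cy" (pixels), "R" (3x3) and "t" (3): a world point X has camera coordinates R X + t; the wrist camera has in their place "tool_from_camera" (4x4, takes a point from camera to tool coordinates, whose origin is the TCP and whose axes are the flange's). Camera axes: x right, y down, z forward; pixel columns grow to the right and rows downward; lengths in m; the calibration is good to about 2 mm. A picture is of the moment at which its call begins: read the wrist's pose just before it. There is no depth.
- close_job(): hands the job in; it is judged then, once.
The state is a dict: "clock": time; "joint_pos": joint angles; "qvel": joint speeds; "tau": joint torques, N m; "tool_pos": TCP position; "orientation": TCP orientation; "force": force on the tool from outside, world axes, zero at the start; "moment": the same for the moment, N m; "opening": finger opening in m; "gripper_force": force on a finger pad.
Only numpy, scipy, OpenCV 4.12 (cv2) and the standard library are available. Lean on these libraries where they do the work, as an engineer would, in place of code of your own. Each camera call takes 0.05 s, during which the arm holds its last target. There are 200 camera calls.

## Working session

There is one attempt and no reset: what is moved stays moved. The work goes in short steps, Python scripts to look and compute and a shell command to move; the robot and the scene stay as the last step left them, time stands still between calls to the robot, and variables do not carry over. Pictures are saved under pics/ and viewed, at most 10 in all, crops included, and the job is handed in when it is done.

```bash
ls; mkdir -p pics
python3 - <<'E'
from plant import *
import cv2,json
print({k:v for k,v in get_obs().items()})
for n in ["top","side"]:
    s=snapshot(n); cv2.imwrite(f"pics/{n}0.png",cv2.cvtColor(s["color"],cv2.COLOR_RGB2BGR)); print(n,s["fx"],s["fy"],s["cx"],s["cy"],s["R"],s["t"])
s=snapshot("wrist");cv2.imwrite(f"pics/w0.png",cv2.cvtColor(s["color"],cv2.COLOR_RGB2BGR));print(s["tool_from_camera"],s["fx"])
E
```

```text
pics
{'clock': 0.0, 'joint_pos': array([ 8.66947897e+01,  2.05929271e+01,  6.32989980e-01, -2.08765356e-02,
       -7.01347769e+01, -1.65058611e+01]), 'qvel': array([ 0.03947397, -0.00094418, -0.01682076,  0.09055339,  0.00531222,
        0.00027912]), 'tau': array([ 3.70825786e-03, -5.82717776e+01,  2.93049842e+01,  6.99722797e+00,
        6.87510154e-03, -1.50496826e-04]), 'tool_pos': array([0.22871499, 0.63486584, 0.40369725]), 'orientation': array([ 1.79903613e+02, -8.09598620e-03, -1.98181748e+01]), 'force': array([0.51379949, 0.29382039, 0.04811854]), 'moment': array([0.02109059, 0.01011756, 0.02259142]), 'gripper_force': 0.0, 'opening': 0.087567074601153}
top 376.63721230407066 376.63721230407066 257.9327191697323 191.90203474768373 [[ 0.00482998 -0.99966361 -0.02548218]
 [-0.99267903 -0.00171771 -0.12076999]
 [ 0.1206856   0.02587894 -0.9923534 ]] [0.01762485 0.51490841 1.18593344]
side 427.71208555333703 427.71208555333703 255.52713091435322 183.61723681802366 [[ 0.97936731 -0.20172789 -0.0120637 ]
 [-0.10418257 -0.45284169 -0.88548314]
 [ 0.1731637   0.86847007 -0.46451488]] [-0.48857251  0.0889962   1.26701203]
[[ 9.46671237e-04 -9.62221350e-01 -2.72266741e-01  7.34651626e-02]
 [ 9.99999230e-01  1.12923399e-03 -5.13843689e-04 -1.09128626e-03]
 [ 8.01884227e-04 -2.72266045e-01  9.62221678e-01  2.14902125e-02]
 [ 0.00000000e+00  0.00000000e+00  0.00000000e+00  1.00000000e+00]] 276.81533494256007
```

View pics/top0.png

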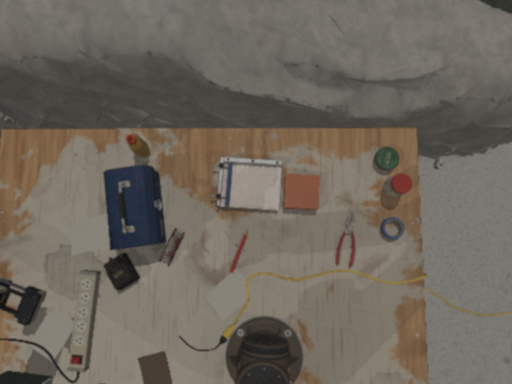

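View pics/side0.png

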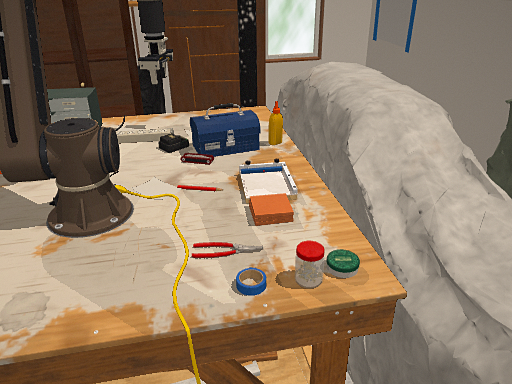

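The top view shows the tile stack at about (302,191), the board at about (218-282, 158-212) with the blue bar on its left (+y) side, and the fence along its upper edge (+x). The side view agrees. Next I'll measure the corners.

```bash
cat > h.py <<'E'
from plant import *
import numpy as np,cv2
def ray(s,uv,z):
    R=np.array(s["R"]);t=np.array(s["t"]);d=R.T@np.array([(uv[0]-s["cx"])/s["fx"],(uv[1]-s["cy"])/s["fy"],1]);o=-R.T@t
    return o+d*(z-o[2])/d[2]
def pix(s,X):
    p=np.array(s["R"])@np.array(X)+np.array(s["t"]);return np.array([s["fx"]*p[0]/p[2]+s["cx"],s["fy"]*p[1]/p[2]+s["cy"]])
E
python3 - <<'E'
from h import *
s=snapshot("top");c=s["color"];hsv=cv2.cvtColor(c,cv2.COLOR_RGB2HSV)
roi=np.zeros(c.shape[:2],np.uint8);roi[145:225,205:330]=1
def rect(m,z,n):
    cs,_=cv2.findContours(m,cv2.RETR_EXTERNAL,cv2.CHAIN_APPROX_NONE);k=max(cs,key=cv2.contourArea)
    r=cv2.minAreaRect(k);b=cv2.boxPoints(r);P=np.array([ray(s,x,z)[:2] for x in b]);print(n,r,"\n",P.round(4),P.mean(0).round(4),np.linalg.norm(np.diff(P,axis=0),axis=1),np.degrees(np.arctan2(*(P[1]-P[0])[::-1])))
rect(((hsv[...,0]<14)&(hsv[...,1]>120)&(hsv[...,2]>90)).astype(np.uint8)*roi,0.036,"tile")
rect(((hsv[...,1]<50)&(hsv[...,2]>165)).astype(np.uint8)*roi,0.022,"white")
rect(((hsv[...,0]>100)&(hsv[...,0]<130)&(hsv[...,1]>100)).astype(np.uint8)*roi,0.0365,"blue")
v=cv2.cvtColor(c[145:225,205:330],cv2.COLOR_RGB2BGR);cv2.imwrite("pics/crop.png",cv2.resize(v,None,fx=6,fy=6,interpolation=cv2.INTER_CUBIC))
E
```

```text
tile ((301.1540832519531, 191.33905029296875), (33.421531677246094, 33.014400482177734), 2.12109637260437) 
 [[ 0.4651 -0.0639]
 [ 0.572  -0.0683]
 [ 0.568  -0.1758]
 [ 0.4614 -0.1703]] [ 0.5166 -0.1196] [0.10700263 0.10756554 0.10672852] -2.3110917040887116
white ((243.0, 160.0), (0.0, 0.0), 0.0) 
 [[0.6218 0.0693]
 [0.6218 0.0693]
 [0.6218 0.0693]
 [0.6218 0.0693]] [0.6218 0.0693] [0. 0. 0.] 0.0
blue ((229.5, 170.0), (12.0, 1.0), 90.0) 
 [[0.6055 0.1138]
 [0.6055 0.1106]
 [0.566  0.11  ]
 [0.566  0.1133]] [0.5858 0.1119] [0.00326179 0.03954482 0.00324902] -90.01161651259592
```

View pics/crop.png

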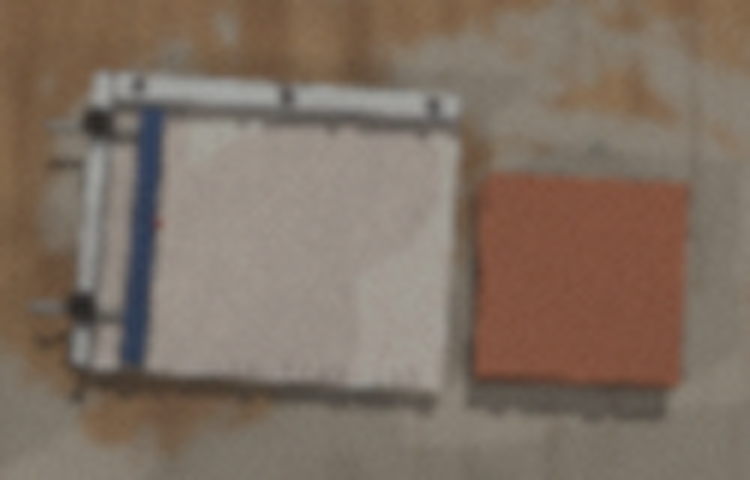

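The crop shows the blue bar's face from (163,112) to (145,363), the fence foot from about (165,122) to (458,130), and the tile from (472,173) to (688,385). I'll travel over there for a closer wrist view.

```bash
R='[[1,0.93,1,0,0,0,0],[1,0.93,1,0,0,0,0],[1,0.93,1,0,0,0,0],[1,0.93,1,0,0,0,0],[1,0.93,1,0,0,0,0]]'
python3 -m handwheel '[[-1,0.93,1,0,0,0,0],[-1,0.93,1,0,0,0,0],[-1,0.93,1,0,0,0,0],[-1,0.93,1,0,0,0,0],[-1,0.93,1,0,0,0,0]]'
python3 -m handwheel '[[-1,0.93,1,0,0,0,0],[-1,0.93,1,0,0,0,0],[-1,0.93,1,0,0,0,0],[-1,0.93,1,0,0,0,0],[-1,0.93,1,0,0,0,0]]'
python3 -m handwheel '[[-1,0.93,1,0,0,0,0],[-1,0.93,1,0,0,0,0],[-1,0.93,1,0,0,0,0],[-1,0.93,1,0,0,0,0],[-1,0.93,1,0,0,0,0]]'
python3 -m handwheel '[[-1,0.93,1,0.5,0,0,0],[-1,0.93,1,0.5,0,0,0],[-1,0.93,1,0.5,0,0,0],[-1,0.93,1,0.5,0,0,0],[-1,0.93,1,0.5,0,0,0]]'
```

```text
clock: 0.82
tool_pos: [0.2961, 0.4769, 0.4046]
orientation: [180.0, 0.0, -19.8]
force: [0.2, 0.2, 0.7]
opening: 0.0431
gripper_force: 0.0
clock: 1.45
tool_pos: [0.363, 0.3198, 0.4047]
orientation: [-180.0, 0.0, -19.8]
force: [0.6, -1.3, 0.3]
opening: 0.0006
gripper_force: 0.0
clock: 2.08
tool_pos: [0.43, 0.1629, 0.4047]
orientation: [-180.0, -0.0, -19.8]
force: [-0.2, 0.6, -0.3]
opening: 0.0004
gripper_force: 0.0
clock: 2.7
tool_pos: [0.4971, 0.0059, 0.3419]
orientation: [-180.0, -0.0, -19.8]
force: [0.6, 0.9, 0.2]
opening: 0.0007
gripper_force: 0.0
```

```bash
cat >> h.py <<'E'
from scipy.spatial.transform import Rotation as Ro
def wrist():
    o=get_obs();s=snapshot("wrist");T=np.eye(4);T[:3,:3]=Ro.from_euler("xyz",o["orientation"],degrees=True).as_matrix();T[:3,3]=o["tool_pos"]
    M=np.linalg.inv(T@np.array(s["tool_from_camera"]));s["R"]=M[:3,:3];s["t"]=M[:3,3];return s
E
python3 - <<'E'
from h import *
import pickle
s=wrist();pickle.dump(s,open("w1.pkl","wb"))
v=cv2.cvtColor(s["color"],cv2.COLOR_RGB2BGR);cv2.imwrite("pics/w1.png",cv2.resize(v,(800,600),interpolation=cv2.INTER_CUBIC))
E
```

```text
(no output)
```

View pics/w1.png

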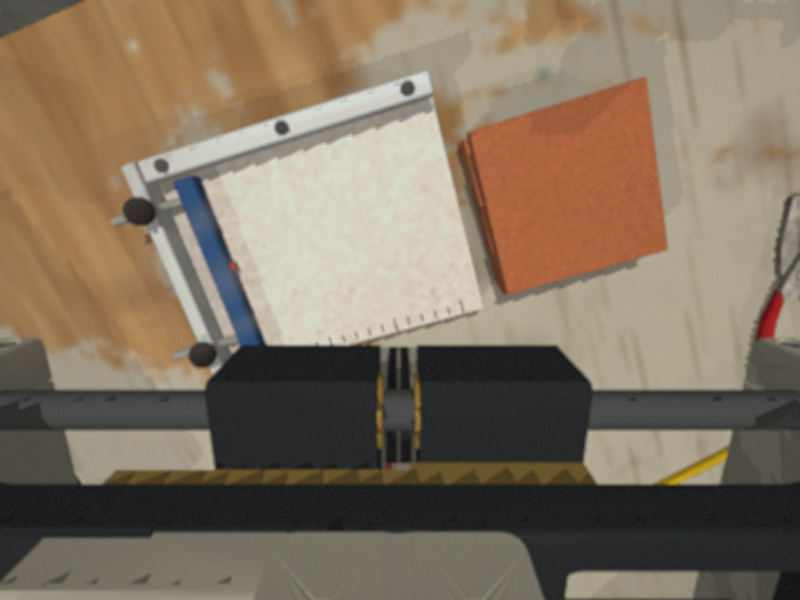

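The wrist view is clear, in 800x600 pixels:
- **Tile corners:** (470,132), (646,78), (666,249), (507,294).
- **Bar face, top edge:** (199,178) to (262,345).
- **Fence, top inner edge:** about (145,180) to (433,97).
- **Board, near-right corner:** (481,308).

Run:
```python
from h import *
import pickle
s=pickle.load(open("w1.pkl","rb"));P=lambda u,v,z:ray(s,(u*.64,v*.64),z)[:2]
an=lambda a,b:np.degrees(np.arctan2(*(b-a)[::-1]))
T=np.array([P(*x,.036) for x in [(470,132),(646,78),(666,249),(507,294)]])
print("tile",T.round(4),T.mean(0),[np.linalg.norm(T[i]-T[i-1]).round(4) for i in range(4)],"xdirs",an(T[3],T[0]),an(T[2],T[1]),"ydirs",an(T[1],T[0])-90,an(T[2],T[3])-90)
b=[P(199,178,.0365),P(262,345,.0365)];print("bar",b,an(b[1],b[0]),np.linalg.norm(b[1]-b[0]))
f=[P(433,97,.038),P(145,180,.038)];print("fence",f,an(f[0],f[1])-90)
e=[P(481,308,.022),P(330,345,.022),P(434,105,.022)];print("edge",e,an(e[0],e[1])-90,"end",an(e[0],e[2]))
t=snapshot("top");Q=lambda u,v,z:ray(t,(205+u/6-.4,145+v/6-.4),z)[:2]
b=[Q(163,112,.0365),Q(145,363,.0365)];print("bar top",b,an(b[1],b[0]))
f=[Q(458,118,.038),Q(105,98,.038)];print("fence top",f,an(f[0],f[1])-90)
e=[Q(438,388,.022),Q(72,368,.022),Q(460,105,.038)];print("edge",e,an(e[0],e[1])-90)
```

```text
tile [[ 0.5764 -0.0684]
 [ 0.5698 -0.1761]
 [ 0.4633 -0.1689]
 [ 0.4691 -0.0616]] [ 0.51964387 -0.11875798] [np.float64(0.1076), np.float64(0.108), np.float64(0.1068), np.float64(0.1075)] xdirs -3.6408048581084858 -3.8712985655158803 ydirs -3.5218217966624223 -3.0825231463205682
bar [array([0.60830237, 0.1010179 ]), array([0.49159356, 0.11087971])] -4.829979171062606 0.1171247315982956
fence [array([ 0.60267149, -0.05298161]), array([0.61849722, 0.13297162])] -4.864489963351659
edge [array([ 0.46049912, -0.04320378]), array([0.47078027, 0.07012164]), array([ 0.60006967, -0.05407969])] -5.183814934703491 end -4.455714445837563
bar top [array([0.60796743, 0.10482615]), array([0.47137431, 0.11267198])] -3.2874228750858205
fence top [array([ 0.60433477, -0.05493035]), array([0.61539898, 0.13631666])] -3.311041806960205
edge [array([ 0.45951767, -0.04435433]), array([0.46979856, 0.1537942 ]), array([ 0.61147154, -0.05602735])] -2.9701139059237534
```

```bash
python3 -m handwheel '[[-1,0.4,0.9,0,0,0,0],[-1,0.4,0.9,0,0,0,0],[-1,0.4,0.9,0,0,0,0],[-1,0.4,0.9,0,0,0,0],[-1,0.4,0.9,0,0,0,0]]'
python3 -m handwheel '[[-1,0.4,0.9,0,0,0,0],[-1,0.4,0.9,0,0,0,0],[-1,0.4,0.9,0,0,0,0],[-1,0.4,0.9,0,0,0,0]]'
python3 -m handwheel '[[-1,0,0,0,0,0,1],[-1,0,0,0,0,0,1],[-1,0,0,0,0,0,1],[-1,0,0,0,0,0,1],[-1,0,0,0,0,0,1]]'
python3 -m handwheel '[[-1,0,0,0,0,0,1],[-1,0,0,0,0,0,1],[-1,0,0,0,0,0,1],[-1,0,0,0,0,0,1],[-1,0,0,0,0,0,1]]'
python3 -m handwheel '[[-1,0,0,0.7,0,0,1],[-1,0,0,0.7,0,0,1],[-1,0,0,0.7,0,0,0.4],[-1,0,0,0.7,0,0,0],[-1,0,0,0.7,0,0,0]]'
```

```text
clock: 3.42
tool_pos: [0.5057, -0.1162, 0.3424]
orientation: [-180.0, -0.0, -19.8]
force: [-1.2, -0.0, -0.5]
opening: 0.0002
gripper_force: 0.0
clock: 3.92
tool_pos: [0.5129, -0.2144, 0.3424]
orientation: [-180.0, -0.0, -19.8]
force: [0.1, 0.1, -0.1]
opening: 0.0005
gripper_force: 0.0
clock: 4.55
tool_pos: [0.5129, -0.2136, 0.3424]
orientation: [-180.0, -0.0, -50.0]
force: [0.2, 0.2, -0.4]
opening: 0.0003
gripper_force: 0.0
clock: 5.18
tool_pos: [0.5129, -0.2136, 0.3424]
orientation: [-180.0, 0.0, -80.0]
force: [-1.1, 0.2, -0.7]
opening: 0.0001
gripper_force: 0.0
clock: 5.8
tool_pos: [0.5129, -0.2136, 0.2543]
orientation: [-180.0, 0.0, -94.2]
force: [0.1, 0.2, 0.1]
opening: 0.0004
gripper_force: 0.0
```

```bash
python3 -c "
import plant;print(getattr(plant,'tip_reach',None))"
python3 -m handwheel '[[-1,0,0,0.6,0,0,0],[-1,0,0,0.6,0,0,0],[-1,0,0,0.4,0,0,0],[-1,0,0,0.3,0,0,0],[-1,0,0,0,0,0,0]]'
python3 - <<'E'
from h import *
s=snapshot("side")
p=pix(s,[.51,-.15,.03]);u,v=map(int,p);cr=s["color"][v-50:v+50,u-65:u+65]
cv2.imwrite("pics/s2.png",cv2.resize(cv2.cvtColor(cr,cv2.COLOR_RGB2BGR),None,fx=6,fy=6,interpolation=cv2.INTER_CUBIC));print(u,v)
E
```

```text
0.1781
clock: 6.42
tool_pos: [0.5127, -0.214, 0.2067]
orientation: [180.0, -0.0, -94.2]
force: [0.6, -0.4, 0.4]
opening: 0.0004
gripper_force: 0.0
269 210
```

View pics/s2.png

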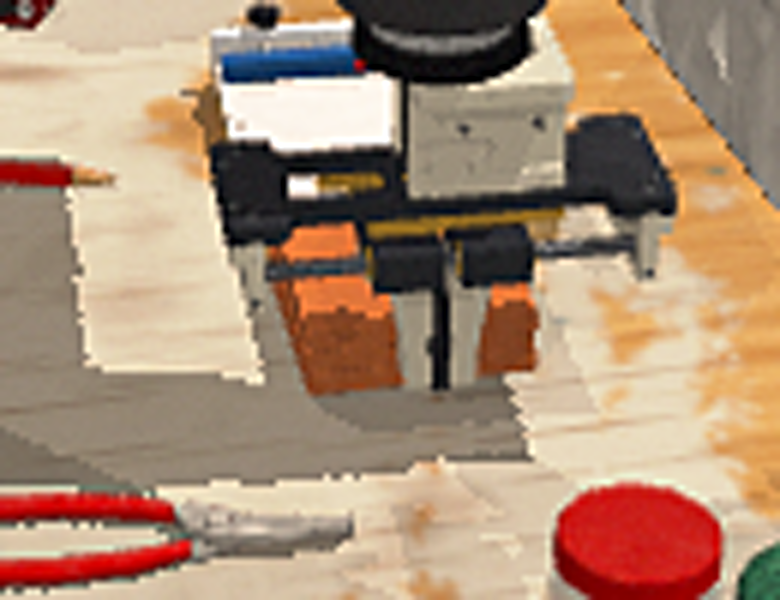

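The fingertips stand behind the stack, centred on its face. Now I'll feel for contact.

```bash
python3 -m handwheel '[[-1,-0.2,0,0,0,0,0],[-1,-0.2,0,0,0,0,0],[-1,-0.2,0,0,0,0,0],[-1,-0.2,0,0,0,0,0],[-1,-0.2,0,0,0,0,0]]'
python3 -m handwheel '[[-1,-0.1,0,0,0,0,0],[-1,-0.1,0,0,0,0,0],[-1,-0.1,0,0,0,0,0],[-1,-0.1,0,0,0,0,0],[-1,-0.1,0,0,0,0,0]]'
python3 -m handwheel '[[-1,-0.1,0,0,0,0,0],[-1,-0.1,0,0,0,0,0],[-1,-0.1,0,0,0,0,0],[-1,-0.1,0,0,0,0,0],[-1,-0.1,0,0,0,0,0]]'
```

```text
clock: 7.1
tool_pos: [0.5147, -0.1887, 0.2072]
orientation: [-180.0, -0.0, -94.2]
force: [-0.3, 0.7, 0.7]
opening: 0.0008
gripper_force: 0.0
clock: 7.72
tool_pos: [0.5156, -0.1765, 0.2072]
orientation: [-180.0, -0.0, -94.2]
force: [-0.3, -1.3, 0.7]
opening: 0.0005
gripper_force: 0.8
clock: 8.35
tool_pos: [0.5165, -0.164, 0.2072]
orientation: [-180.0, -0.0, -94.2]
force: [-0.5, -1.1, 0.2]
opening: 0.0004
gripper_force: 0.8
```

```bash
for i in 1; do python3 -m handwheel '[[-1,-0.2,0,0,0,0,0],[-1,-0.2,0,0,0,0,0],[-1,-0.2,0,0,0,0,0],[-1,-0.2,0,0,0,0,0],[-1,-0.2,0,0,0,0,0]]'; done
python3 -m handwheel '[[-1,-0.2,0,0,0,0,0],[-1,-0.2,0,0,0,0,0],[-1,-0.2,0,0,0,0,0],[-1,-0.2,0,0,0,0,0],[-1,-0.2,0,0,0,0,0]]'
python3 -m handwheel '[[-1,-0.2,0,0,0,0,0],[-1,-0.2,0,0,0,0,0],[-1,-0.2,0,0,0,0,0],[-1,-0.2,0,0,0,0,0],[-1,-0.2,0,0,0,0,0]]'
python3 - <<'E'
from h import *
s=snapshot("side")
p=pix(s,[.51,-.02,.03]);u,v=map(int,p);cr=s["color"][v-50:v+50,u-65:u+65]
cv2.imwrite("pics/s3.png",cv2.resize(cv2.cvtColor(cr,cv2.COLOR_RGB2BGR),None,fx=6,fy=6,interpolation=cv2.INTER_CUBIC));print(u,v)
E
```

```text
clock: 8.98
tool_pos: [0.5184, -0.1388, 0.2072]
orientation: [180.0, -0.0, -94.2]
force: [0.3, -1.2, 0.4]
opening: 0.0005
gripper_force: 0.9
clock: 9.6
tool_pos: [0.5203, -0.114, 0.2073]
orientation: [-180.0, -0.0, -94.2]
force: [0.3, -3.4, 1.4]
opening: 0.0002
gripper_force: 1.2
clock: 10.22
tool_pos: [0.522, -0.089, 0.207]
orientation: [180.0, 0.0, -94.2]
force: [-0.2, -1.1, -0.5]
opening: 0.0004
gripper_force: 0.4
260 189
```

View pics/s3.png

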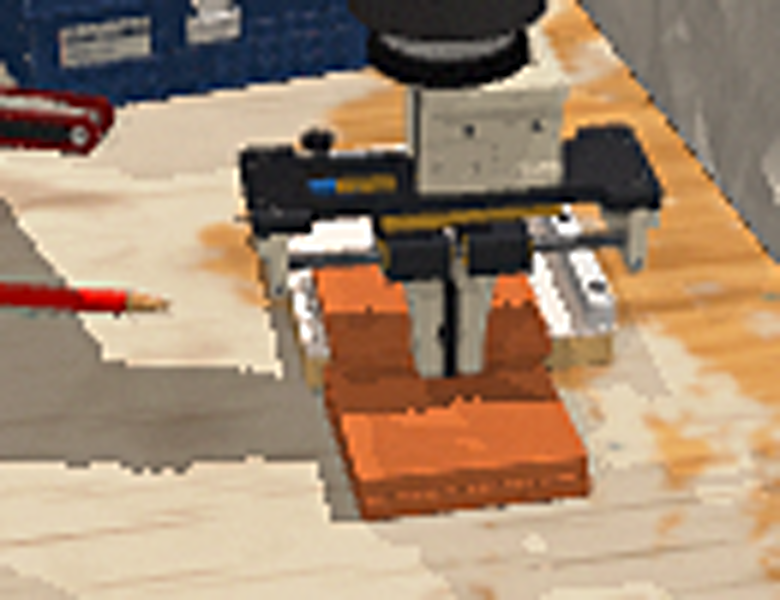

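The top tile is on the board ahead of the fingers, square, and the lower tiles are still in line. I'll keep pushing, then slow down.

```bash
python3 -m handwheel '[[-1,-0.2,0,0,0,0,0],[-1,-0.2,0,0,0,0,0],[-1,-0.2,0,0,0,0,0],[-1,-0.2,0,0,0,0,0],[-1,-0.2,0,0,0,0,0]]'
python3 -m handwheel '[[-1,-0.2,0,0,0,0,0],[-1,-0.2,0,0,0,0,0],[-1,-0.2,0,0,0,0,0],[-1,-0.2,0,0,0,0,0],[-1,-0.2,0,0,0,0,0]]'
python3 -m handwheel '[[-1,-0.05,0,0,0,0,0],[-1,-0.05,0,0,0,0,0],[-1,-0.05,0,0,0,0,0],[-1,-0.05,0,0,0,0,0],[-1,-0.05,0,0,0,0,0]]'
python3 -m handwheel '[[-1,-0.05,0,0,0,0,0],[-1,-0.05,0,0,0,0,0],[-1,-0.05,0,0,0,0,0],[-1,-0.05,0,0,0,0,0],[-1,-0.05,0,0,0,0,0]]'
```

```text
clock: 10.9
tool_pos: [0.5239, -0.0641, 0.2072]
orientation: [180.0, -0.0, -94.2]
force: [-0.9, -1.0, -0.8]
opening: 0.0005
gripper_force: 0.5
clock: 11.52
tool_pos: [0.5257, -0.0391, 0.2072]
orientation: [180.0, 0.0, -94.2]
force: [-0.7, -0.7, -0.5]
opening: 0.0007
gripper_force: 0.5
clock: 12.15
tool_pos: [0.5261, -0.0332, 0.2072]
orientation: [180.0, -0.0, -94.2]
force: [-0.2, -0.8, 1.1]
opening: 0.0003
gripper_force: 0.6
clock: 12.78
tool_pos: [0.5266, -0.027, 0.2072]
orientation: [-180.0, 0.0, -94.2]
force: [-0.9, -2.1, -0.3]
opening: 0.0003
gripper_force: 0.6
```

```bash
python3 -m handwheel '[[-1,-0.03,0,0,0,0,0],[-1,-0.03,0,0,0,0,0],[-1,-0.03,0,0,0,0,0],[-1,-0.03,0,0,0,0,0],[-1,-0.03,0,0,0,0,0]]'
python3 - <<'E'
from h import *
s=snapshot("top");c=s["color"];hsv=cv2.cvtColor(c,cv2.COLOR_RGB2HSV)
cr=c[145:225,205:330];cv2.imwrite("pics/t4.png",cv2.resize(cv2.cvtColor(cr,cv2.COLOR_RGB2BGR),None,fx=6,fy=6,interpolation=cv2.INTER_CUBIC))
E
```

```text
clock: 13.4
tool_pos: [0.5269, -0.0232, 0.2072]
orientation: [-180.0, 0.0, -94.2]
force: [-0.1, -1.2, -0.4]
opening: 0.0004
gripper_force: 0.6
```

View pics/t4.png

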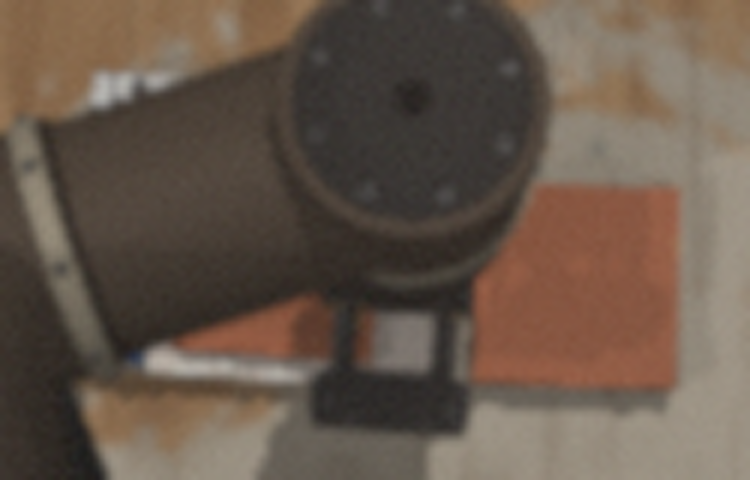

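The tile's leading corner at about (170,350) is some 8 mm from the bar face at about (145,360), so I'll creep in.

```bash
python3 -m handwheel '[[-1,-0.02,0,0,0,0,0],[-1,-0.02,0,0,0,0,0],[-1,-0.02,0,0,0,0,0],[-1,-0.02,0,0,0,0,0],[-1,-0.02,0,0,0,0,0]]'
python3 -m handwheel '[[-1,-0.012,0,0,0,0,0],[-1,-0.012,0,0,0,0,0],[-1,-0.012,0,0,0,0,0]]'
```

```text
clock: 14.08
tool_pos: [0.5271, -0.0208, 0.2072]
orientation: [180.0, -0.0, -94.2]
force: [0.7, -1.7, -0.7]
opening: 0.0002
gripper_force: 0.6
clock: 14.45
tool_pos: [0.5271, -0.0199, 0.2072]
orientation: [180.0, -0.0, -94.2]
force: [1.1, -1.1, 0.1]
opening: 0.0006
gripper_force: 0.6
```

```bash
python3 -m handwheel '[[-1,-0.012,0,0,0,0,0],[-1,-0.012,0,0,0,0,0],[-1,-0.012,0,0,0,0,0]]'
```

```text
clock: 14.82
tool_pos: [0.5272, -0.019, 0.2072]
orientation: [180.0, -0.0, -94.2]
force: [0.3, -1.6, -1.0]
opening: 0.0005
gripper_force: 0.6
```

```bash
python3 -m handwheel '[[-1,-0.012,0,0,0,0,0],[-1,-0.012,0,0,0,0,0],[-1,-0.012,0,0,0,0,0],[-1,-0.012,0,0,0,0,0]]'
```

```text
clock: 15.32
tool_pos: [0.5273, -0.0178, 0.2072]
orientation: [-180.0, -0.0, -94.2]
force: [-0.2, -0.9, -0.3]
opening: 0.0001
gripper_force: 0.6
```

```bash
python3 -m handwheel '[[-1,-0.012,0,0,0,0,0],[-1,-0.012,0,0,0,0,0],[-1,-0.012,0,0,0,0,0]]'
```

```text
clock: 15.7
tool_pos: [0.5273, -0.0169, 0.2071]
orientation: [180.0, -0.0, -94.2]
force: [-0.5, -1.2, -0.8]
opening: 0.0006
gripper_force: 0.6
```

```bash
python3 -m handwheel '[[-1,-0.012,0,0,0,0,0],[-1,-0.012,0,0,0,0,0],[-1,-0.012,0,0,0,0,0],[-1,-0.012,0,0,0,0,0]]'
```

```text
clock: 16.2
tool_pos: [0.5274, -0.0157, 0.2072]
orientation: [180.0, -0.0, -94.2]
force: [-0.2, -1.3, -0.4]
opening: 0.0006
gripper_force: 0.6
```

```bash
python3 -m handwheel '[[-1,-0.012,0,0,0,0,0],[-1,-0.012,0,0,0,0,0],[-1,-0.012,0,0,0,0,0]]'
```

```text
clock: 16.58
tool_pos: [0.5275, -0.0148, 0.2072]
orientation: [180.0, 0.0, -94.2]
force: [-0.1, -1.2, -0.4]
opening: 0.0005
gripper_force: 0.6
```

```bash
python3 -m handwheel '[[-1,-0.012,0,0,0,0,0],[-1,-0.012,0,0,0,0,0]]'
```

```text
clock: 16.82
tool_pos: [0.5276, -0.0142, 0.2072]
orientation: [180.0, -0.0, -94.2]
force: [-0.4, -1.8, -1.4]
opening: 0.0008
gripper_force: 0.6
```

```bash
python3 -m handwheel '[[-1,-0.012,0,0,0,0,0],[-1,-0.012,0,0,0,0,0],[-1,-0.012,0,0,0,0,0]]'
```

```text
clock: 17.2
tool_pos: [0.5276, -0.0133, 0.2072]
orientation: [180.0, -0.0, -94.2]
force: [-0.6, -1.9, -0.6]
opening: 0.0007
gripper_force: 0.9
```

```bash
python3 -m handwheel '[[-1,-0.012,0,0,0,0,0],[-1,-0.012,0,0,0,0,0],[-1,-0.012,0,0,0,0,0]]'
```

```text
clock: 17.58
tool_pos: [0.5277, -0.0124, 0.2072]
orientation: [180.0, -0.0, -94.2]
force: [-1.7, -1.7, -0.4]
opening: 0.0007
gripper_force: 0.9
```

```bash
python3 -m handwheel '[[-1,-0.012,0,0,0,0,0],[-1,-0.012,0,0,0,0,0]]'
```

```text
clock: 17.82
tool_pos: [0.5277, -0.0118, 0.2072]
orientation: [-180.0, -0.0, -94.2]
force: [-0.8, -1.6, 1.2]
opening: 0.0003
gripper_force: 0.9
```

Pad force rose from 0.6 to 0.9 N when the pin touched, so the bar should be about 1 mm further on.

```bash
python3 -m handwheel '[[-1,-0.01,0,0,0,0,0],[-1,0,0,0,0,0,0]]'
```

```text
clock: 18.08
tool_pos: [0.5277, -0.0115, 0.2071]
orientation: [180.0, 0.0, -94.2]
force: [0.8, -1.8, -0.4]
opening: 0.0004
gripper_force: 0.8
```

```bash
python3 -m handwheel '[[-1,-0.01,0,0,0,0,0],[-1,0,0,0,0,0,0]]'
```

```text
clock: 18.32
tool_pos: [0.5277, -0.0113, 0.2071]
orientation: [180.0, -0.0, -94.2]
force: [-0.5, -3.6, -0.9]
opening: 0.0004
gripper_force: 1.0
```

```bash
python3 -m handwheel '[[-1,-0.01,0,0,0,0,0],[-1,0,0,0,0,0,0]]'
```

```text
clock: 18.58
tool_pos: [0.5278, -0.0111, 0.2072]
orientation: [-180.0, -0.0, -94.2]
force: [0.7, -3.3, -0.4]
opening: 0.0001
gripper_force: 1.6
```

```bash
python3 -m handwheel '[[-1,-0.01,0,0,0,0,0],[-1,0,0,0,0,0,0]]'
```

```text
clock: 18.82
tool_pos: [0.5279, -0.011, 0.2072]
orientation: [-180.0, -0.0, -94.2]
force: [2.2, -4.8, -0.8]
opening: 0.0001
gripper_force: 2.3
```

```bash
python3 -m handwheel '[[-1,-0.01,0,0,0,0,0],[-1,0,0,0,0,0,0]]'
```

```text
clock: 19.08
tool_pos: [0.528, -0.0109, 0.2072]
orientation: [-180.0, -0.0, -94.2]
force: [0.6, -5.6, -0.4]
opening: 0.0003
gripper_force: 2.8
```

```bash
python3 -m handwheel '[[-1,-0.012,0,0,0,0,0],[-1,0,0,0,0,0,0]]'
```

```text
clock: 19.32
tool_pos: [0.528, -0.0107, 0.2073]
orientation: [-180.0, -0.0, -94.2]
force: [2.9, -8.4, -0.6]
opening: 0.0003
gripper_force: 3.5
```

```bash
python3 -m handwheel '[[-1,-0.012,0,0,0,0,0],[-1,0,0,0,0,0,0]]'
```

```text
clock: 19.58
tool_pos: [0.5281, -0.0106, 0.2073]
orientation: [-180.0, -0.1, -94.2]
force: [3.4, -9.3, -0.1]
opening: 0.0003
gripper_force: 4.2
```

The tile is seated on the stop with about 8 N. I'll back off, rise and turn to the near-edge side.

```bash
python3 -m handwheel '[[-1,0,0,0,0,0,0],[-1,0.04,0,0,0,0,0],[-1,0.08,0,0,0,0,0],[-1,0.3,0,0,0,0,0],[-1,0.4,0,0,0,0,0]]'
python3 -m handwheel '[[-1,0,0,-0.6,0,0,0],[-1,0,0,-1,0,0,0],[-1,0,0,-1,0,0,0],[-1,0,0,-1,0,0,0],[-1,0,0,-0.6,0,0,0]]'
python3 -m handwheel '[[-1,0,0,0,0,0,-1],[-1,0,0,0,0,0,-1],[-1,0,0,0,0,0,-1],[-1,0,0,0,0,0,-1],[-1,0,0,0,0,0,-1]]'
python3 -m handwheel '[[-1,0,0,0,0,0,-1],[-1,0,0,0,0,0,-1],[-1,0,0,0,0,0,-1],[-1,0,0,0,0,0,-1],[-1,0,0,0,0,0,-1]]'
python3 -m handwheel '[[-1,0,0,0,0,0,-1],[-1,0,0,0,0,0,-1],[-1,0,0,0,0,0,-1],[-1,0,0,0,0,0,-1],[-1,0,0,0,0,0,-1]]'
```

```text
clock: 20.2
tool_pos: [0.5263, -0.0307, 0.2072]
orientation: [-180.0, 0.0, -94.2]
force: [-0.0, 0.4, -0.2]
opening: 0.0002
gripper_force: 0.0
clock: 20.82
tool_pos: [0.5266, -0.0304, 0.3144]
orientation: [-179.9, 0.0, -94.2]
force: [0.7, -0.3, 0.3]
opening: 0.0005
gripper_force: 0.0
clock: 21.45
tool_pos: [0.5262, -0.0304, 0.3124]
orientation: [180.0, 0.0, -64.0]
force: [0.7, 0.3, -0.1]
opening: 0.0004
gripper_force: 0.0
clock: 22.08
tool_pos: [0.5262, -0.0304, 0.3124]
orientation: [180.0, 0.0, -34.0]
force: [-0.2, -0.1, -0.0]
opening: 0.0004
gripper_force: 0.0
clock: 22.7
tool_pos: [0.5262, -0.0304, 0.3124]
orientation: [-180.0, 0.0, -4.0]
force: [0.4, 1.1, 0.1]
opening: 0.0008
gripper_force: 0.0
```

```bash
python3 -m handwheel '[[-1,-0.75,-0.65,0,0,0,0],[-1,-0.75,-0.65,0,0,0,0],[-1,-0.75,-0.65,0,0,0,0],[-1,-0.75,-0.65,0,0,0,0],[-1,-0.75,-0.65,0,0,0,0]]'
python3 -m handwheel '[[-1,0,0,0,0,0,0]]'
python3 - <<'E'
from h import *
import pickle
s=wrist();pickle.dump(s,open("w2.pkl","wb"))
v=cv2.cvtColor(s["color"],cv2.COLOR_RGB2BGR);cv2.imwrite("pics/w2.png",cv2.resize(v,(800,600),interpolation=cv2.INTER_CUBIC))
E
```

```text
clock: 23.32
tool_pos: [0.4381, 0.0579, 0.3124]
orientation: [-180.0, -0.0, -4.2]
force: [-0.4, 0.7, -0.2]
opening: 0.0004
gripper_force: 0.0
clock: 23.45
tool_pos: [0.4379, 0.0581, 0.3126]
orientation: [-180.0, -0.0, -4.1]
force: [0.8, 0.4, 0.5]
opening: 0.0004
gripper_force: 0.0
```

View pics/w2.png

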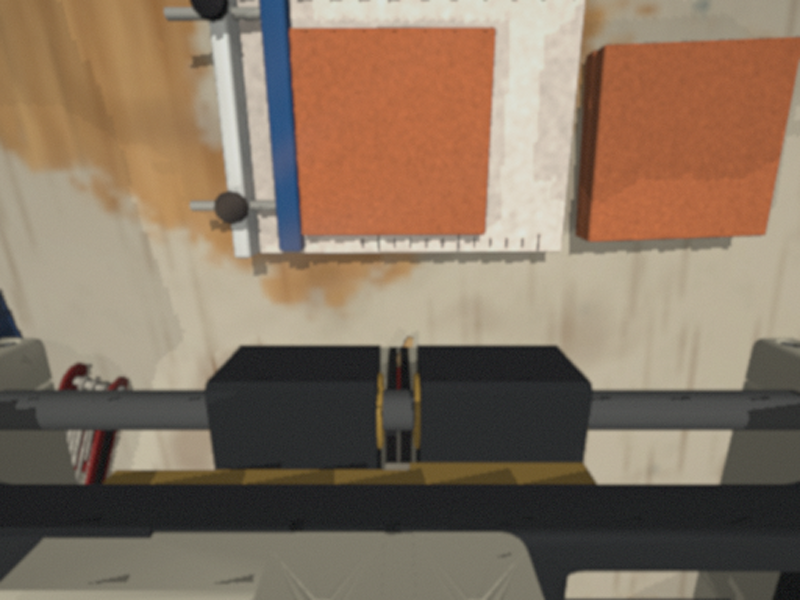

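The tile sits flush along the blue bar, with corners (291,28), (495,28), (486,234), (303,236). The board's near edge runs from (250,252) to (560,250).

```bash
python3 - <<'E'
from h import *
import pickle
s=pickle.load(open("w2.pkl","rb"));P=lambda u,v,z:ray(s,(u*.64,v*.64),z)[:2]
an=lambda a,b:np.degrees(np.arctan2(*(b-a)[::-1]))
T=np.array([P(*x,.034) for x in [(291,28),(495,28),(486,234),(303,236)]])
print("tile",T.round(4),T.mean(0),"xdirs",an(T[3],T[0]),an(T[2],T[1]),"ydirs",an(T[1],T[0])-90,an(T[2],T[3])-90)
e=[P(560,250,.022),P(250,254,.022)];print(e,an(*e)-90)
E
python3 -m handwheel '[[-1,0,0,0.9,0,0,0],[-1,0,0,0.9,0,0,0],[-1,0,0,0.9,0,0,0],[-1,0,0,0.9,0,0,0],[-1,0,0,0.6,0,0,0]]'
```

```text
tile [[ 0.5905  0.1048]
 [ 0.5829 -0.002 ]
 [ 0.4752  0.0044]
 [ 0.4817  0.1128]] [0.53257581 0.05501517] xdirs -4.165776816960647 -3.3982871735002664 ydirs -4.075494160200037 -3.4260397658811144
[array([ 0.46027201, -0.04396241]), array([0.47147812, 0.15021803])] -3.302862936996519
clock: 24.12
tool_pos: [0.4392, 0.057, 0.2062]
orientation: [180.0, 0.1, -4.2]
force: [-0.1, 0.2, -0.0]
opening: 0.0008
gripper_force: 0.0
```

```bash
python3 -m handwheel '[[-1,0.2,-0.08,0,0,0,0],[-1,0.2,-0.08,0,0,0,0],[-1,0.2,0,0,0,0,0],[-1,0.2,0,0,0,0,0],[-1,0.1,0,0,0,0,0]]'
python3 -m handwheel '[[-1,0.04,0,0,0,0,0],[-1,0.04,0,0,0,0,0],[-1,0.04,0,0,0,0,0],[-1,0.04,0,0,0,0,0],[-1,0.04,0,0,0,0,0]]'
python3 -m handwheel '[[-1,0.04,0,0,0,0,0],[-1,0.04,0,0,0,0,0],[-1,0.04,0,0,0,0,0],[-1,0.04,0,0,0,0,0],[-1,0.04,0,0,0,0,0]]'
```

```text
clock: 24.75
tool_pos: [0.462, 0.0599, 0.2074]
orientation: [-180.0, -0.0, -4.2]
force: [-0.1, 0.1, 0.4]
opening: 0.0006
gripper_force: 0.0
clock: 25.38
tool_pos: [0.4666, 0.0595, 0.2072]
orientation: [-180.0, -0.0, -4.2]
force: [-0.9, 0.0, -0.7]
opening: 0.0007
gripper_force: 0.0
clock: 26.0
tool_pos: [0.4715, 0.059, 0.2071]
orientation: [180.0, 0.0, -4.2]
force: [-2.4, -0.8, -0.3]
opening: 0.0001
gripper_force: 1.1
```

```bash
python3 -m handwheel '[[-1,0.04,0,0,0,0,0],[-1,0.04,0,0,0,0,0],[-1,0.04,0,0,0,0,0],[-1,0.04,0,0,0,0,0],[-1,0.04,0,0,0,0,0]]'
python3 -m handwheel '[[-1,0.04,0,0,0,0,0],[-1,0.04,0,0,0,0,0],[-1,0.04,0,0,0,0,0],[-1,0.04,0,0,0,0,0],[-1,0.04,0,0,0,0,0]]'
```

```text
clock: 26.62
tool_pos: [0.4766, 0.0587, 0.2071]
orientation: [180.0, 0.0, -4.2]
force: [-1.8, -0.5, 0.3]
opening: 0.0005
gripper_force: 0.8
clock: 27.25
tool_pos: [0.4816, 0.0584, 0.2072]
orientation: [-180.0, -0.0, -4.2]
force: [-1.3, -0.3, -0.6]
opening: 0.0003
gripper_force: 0.7
```

```bash
python3 -m handwheel '[[-1,0.02,0,0,0,0,0],[-1,0.02,0,0,0,0,0],[-1,0.02,0,0,0,0,0],[-1,0.02,0,0,0,0,0]]'
```

```text
clock: 27.75
tool_pos: [0.4835, 0.0582, 0.2072]
orientation: [180.0, -0.0, -4.2]
force: [-2.0, -0.1, -1.0]
opening: 0.0005
gripper_force: 0.7
```

```bash
python3 -m handwheel '[[-1,0.014,0,0,0,0,0],[-1,0.014,0,0,0,0,0],[-1,0.014,0,0,0,0,0]]'
```

```text
clock: 28.12
tool_pos: [0.4846, 0.0581, 0.2072]
orientation: [-180.0, -0.0, -4.2]
force: [-1.6, -0.6, -0.4]
opening: 0.0004
gripper_force: 0.7
```

```bash
python3 -m handwheel '[[-1,0.014,0,0,0,0,0],[-1,0.014,0,0,0,0,0],[-1,0.014,0,0,0,0,0]]'
```

```text
clock: 28.5
tool_pos: [0.4856, 0.0581, 0.2072]
orientation: [180.0, 0.0, -4.2]
force: [-1.7, -0.3, -0.4]
opening: 0.0002
gripper_force: 0.7
```

```bash
python3 -m handwheel '[[-1,0.014,0,0,0,0,0],[-1,0.014,0,0,0,0,0],[-1,0.014,0,0,0,0,0]]'
```

```text
clock: 28.88
tool_pos: [0.4867, 0.058, 0.2071]
orientation: [180.0, 0.0, -4.2]
force: [-1.3, -0.5, -1.1]
opening: 0.0004
gripper_force: 0.7
```

```bash
python3 -m handwheel '[[-1,0.014,0,0,0,0,0],[-1,0.014,0,0,0,0,0],[-1,0.014,0,0,0,0,0]]'
```

```text
clock: 29.25
tool_pos: [0.4877, 0.0579, 0.2071]
orientation: [180.0, 0.0, -4.2]
force: [-1.9, 0.1, 0.8]
opening: 0.0006
gripper_force: 0.7
```

```bash
python3 -m handwheel '[[-1,0.014,0,0,0,0,0],[-1,0.014,0,0,0,0,0],[-1,0.014,0,0,0,0,0]]'
```

```text
clock: 29.62
tool_pos: [0.4888, 0.0578, 0.2072]
orientation: [-180.0, -0.0, -4.2]
force: [-1.8, 0.1, -1.6]
opening: 0.0003
gripper_force: 0.7
```

```bash
python3 -m handwheel '[[-1,0.012,0,0,0,0,0],[-1,0.012,0,0,0,0,0]]'
```

```text
clock: 29.88
tool_pos: [0.4894, 0.0578, 0.2072]
orientation: [-180.0, -0.0, -4.2]
force: [-1.0, -0.8, 0.3]
opening: 0.0006
gripper_force: 0.7
```

```bash
python3 -m handwheel '[[-1,0.012,0,0,0,0,0],[-1,0.012,0,0,0,0,0]]'
```

```text
clock: 30.12
tool_pos: [0.4899, 0.0577, 0.2071]
orientation: [180.0, 0.0, -4.2]
force: [-1.4, -1.0, 0.3]
opening: 0.0004
gripper_force: 0.7
```

```bash
python3 -m handwheel '[[-1,0.012,0,0,0,0,0],[-1,0.012,0,0,0,0,0]]'
```

```text
clock: 30.38
tool_pos: [0.4904, 0.0577, 0.2071]
orientation: [180.0, 0.0, -4.2]
force: [-2.8, 0.2, 0.8]
opening: 0.0003
gripper_force: 1.2
```

```bash
python3 -m handwheel '[[-1,0.012,0,0,0,0,0],[-1,0.012,0,0,0,0,0]]'
```

```text
clock: 30.62
tool_pos: [0.4907, 0.0575, 0.207]
orientation: [180.0, 0.1, -4.2]
force: [-4.9, 0.7, 2.4]
opening: 0.0005
gripper_force: 2.6
```

```bash
python3 -m handwheel '[[-1,0.012,0,0,0,0,0],[-1,0.012,0,0,0,0,0]]'
```

```text
clock: 30.88
tool_pos: [0.4911, 0.0574, 0.207]
orientation: [180.0, 0.1, -4.2]
force: [-7.4, 1.0, 4.5]
opening: 0.0003
gripper_force: 3.9
```

```bash
python3 -m handwheel '[[-1,0.015,0,0,0,0,0],[-1,0,0,0,0,0,0]]'
```

```text
clock: 31.12
tool_pos: [0.4912, 0.0573, 0.207]
orientation: [179.9, 0.1, -4.2]
force: [-8.0, 1.7, 4.3]
opening: 0.0001
gripper_force: 4.3
```

```bash
python3 -m handwheel '[[-1,0.01,0,0,0,0,0],[-1,0,0,0,0,0,0],[-1,0,0,0,0,0,0]]'
```

```text
clock: 31.5
tool_pos: [0.4913, 0.0572, 0.207]
orientation: [179.9, 0.1, -4.2]
force: [-8.1, 0.4, 5.9]
opening: 0.0006
gripper_force: 4.8
```

The tile is seated on the fence with about 7 N beyond sliding. I'll release, rise and check.

```bash
python3 -m handwheel '[[-1,-0.03,0,0,0,0,0],[-1,-0.06,0,0,0,0,0],[-1,-0.3,0,0,0,0,0],[-1,-0.6,0,0,0,0,0],[-1,-0.6,0,0,0,0,0]]'
python3 -m handwheel '[[-1,-0.3,0,-0.6,0,0,0],[-1,0,0,-1,0,0,0],[-1,0,0,-1,0,0,0],[-1,0,0,-1,0,0,0],[-1,0,0,-0.6,0,0,0]]'
python3 -m handwheel '[[-1,0,0,0,0,0,0],[-1,0,0,0,0,0,0]]'
python3 - <<'E'
from h import *
import pickle
s=wrist();pickle.dump(s,open("w3.pkl","wb"))
v=cv2.cvtColor(s["color"],cv2.COLOR_RGB2BGR)[:200,80:480];cv2.imwrite("pics/w3.png",cv2.resize(v,(800,400),interpolation=cv2.INTER_CUBIC))
E
```

```text
clock: 32.12
tool_pos: [0.4516, 0.0605, 0.2072]
orientation: [-180.0, -0.0, -4.2]
force: [-0.3, 0.9, -0.1]
opening: 0.0002
gripper_force: 0.0
clock: 32.75
tool_pos: [0.4451, 0.0612, 0.3147]
orientation: [-179.9, -0.2, -4.2]
force: [-0.6, -0.2, -1.1]
opening: 0.0006
gripper_force: 0.0
clock: 33.0
tool_pos: [0.4448, 0.061, 0.3122]
orientation: [-180.0, -0.0, -4.2]
force: [-0.1, 0.6, -0.1]
opening: 0.0006
gripper_force: 0.0
```

View pics/w3.png

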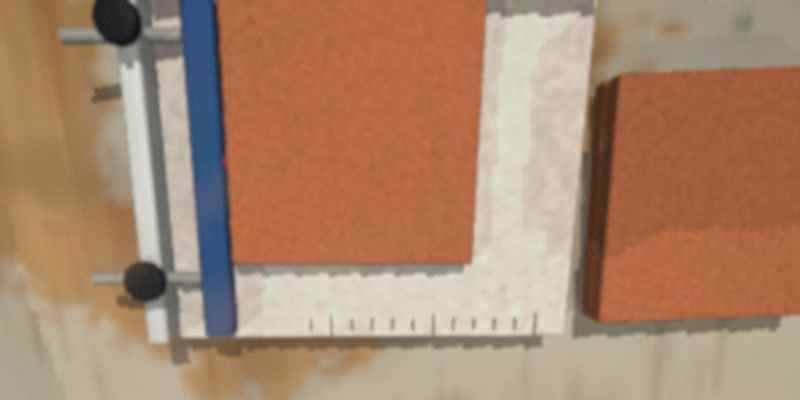

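The tile is flush along the bar, with the two edges parallel and a sliver of red pin at about (225,160). The stack is undisturbed. I'll check the gap numerically before handing in.

Run:
```python
from h import *
import pickle
for f in ["w2.pkl","w3.pkl"]:
    s=pickle.load(open(f,"rb"));h=cv2.cvtColor(s["color"],cv2.COLOR_RGB2HSV).astype(int)
    blue=(h[...,0]>100)&(h[...,0]<130)&(h[...,1]>110);ora=(h[...,0]<15)&(h[...,1]>110)
    for v in [25,50,75,100,115,125]:
        b=np.where(blue[v,150:230])[0].max()+150;t=150+np.where(ora[v,150:260])[0];t=t[t>b+0]
        t0=t.min()
        B=ray(s,(b+1,v),.0365);T=ray(s,(t0,v),.034);print(f,v,b,t0,"gap mm",round((B[1]-T[1])*1000,1))
s=pickle.load(open("w3.pkl","rb"));P=lambda u,v:ray(s,(80+u/2,v/2),.034)[:2]
a,b=P(234,263),P(471,263);m=(a+b)/2;print(a,b,"yaw",np.degrees(np.arctan2(*(a-b)[::-1]))-90,"far edge x",m[0]+.11)
```

```text
w2.pkl 25 183 185 gap mm 0.3
w2.pkl 50 185 187 gap mm 0.3
w2.pkl 75 186 189 gap mm 1.2
w2.pkl 100 187 190 gap mm 1.2
w2.pkl 115 189 191 gap mm 0.3
w2.pkl 125 190 192 gap mm 0.3
w3.pkl 25 187 190 gap mm 1.2
w3.pkl 50 189 191 gap mm 0.3
w3.pkl 75 191 193 gap mm 0.4
w3.pkl 100 191 194 gap mm 1.2
w3.pkl 115 193 195 gap mm 0.4
w3.pkl 125 194 196 gap mm 0.4
[0.50610801 0.11031594] [0.49831688 0.00295975] yaw -4.150829476528216 far edge x 0.6122124434234485
```

The gap hasn't changed and is under 1 mm, the tile is square, and its far edge is at x ≈ 0.612, matching the fence. Handing in.

```bash
python3 -c "
from plant import *
print(close_job())"
```

```text
the job is handed in; nothing more can be done
None
```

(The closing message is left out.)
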